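Sort the shoe-care things into their trays

ROBOT

A 6-joint arm with a two-finger parallel gripper is mounted at the origin on the work surface. World frame = base frame: x ahead of the robot, y to its left, z up, the work surface at z = 0. Lengths are in m, angles in rad, forces in N, time in s.
With the tool pointing down it reaches from about 0.3 to 0.775 m from the base axis. Payload 14.6 kg.
Tool frame: the origin (TCP) lies at the very end of the fingers, on their centre line; the grasp point (between the pads) lies 19 mm behind it; z points along the fingers, y is the line along which they close (so a half turn about z gives the same grasp; the last joint's range is limited). The gripper opens to 94 mm and grips with 3 to 60 N. Pads are 16 mm wide; open, the fingers measure 119 mm over their backs; the gripper's body (75 mm by 177 mm) begins 78 mm behind the grasp point.
Start: joints at [-0.067, 0.3, 1.521, -0, 1.321, -0.067], TCP at [0.55, -0, 0.184] pointing down, gripper open.
Joint ranges: [-3.03, 3.03], [-0.79, 2.21], [0.23, 2.52], [-1.04, 4.18], [0, 3.07], [-2.55, 2.55]. Speed limits (rad/s): [2.22, 2.22, 2.57, 3.14, 3.14, 3.14].

INTERFACE

Orientations are given as [roll, pitch, yaw] about the fixed x, y, z axes, in that order (R = Rz(yaw) Ry(pitch) Rx(roll)).
In Python, from station import ctrl, cams gives the robot as it stands. The module is installed in compiled form; this text tells all that it offers.
- The arm moves only by the tool arm_command, never from a script. Its argument "plan" is a list that holds one entry, the list of rows, each a list of 7 numbers: the shift along the tool's x, y, z in a scale on which 1.0 is 1000 mm, then the turn, a rotation vector about the tool's x, y, z in parts of the range, where 1.0 means 360 degrees, then the closure, from -1 (fully open) to 1 (shut). A call has 1 to 12 rows; each row is the pose to reach, as a shift and turn from the pose commanded when the call began, along the tool's axes at that moment; what a row does not reach only later rows make up. A row lasts 1/10 s, in which the tool goes at most 50 mm and 8.59 degrees, less where a joint would pass 70% of its speed; a pose out of reach is approached as far as the arm can. Shift and turn numbers lie between -1 and 1, and a call with a number outside is refused. A call with a gripper value outside its range is refused whole. The fingers move at their own pace and stop on an object; "squeeze" is the grip in N (left out, the last holds). Time passes only in rows, so rows that repeat a pose let the fingers close. It gives the time, the measured TCP pose, the force, the opening and the grip force at its end, in the units of the state.
- ctrl.get_obs(): the state, without advancing time (a new reading comes with each control period).
- cams.camera(name): name is "scene" or "side" or "wrist"; returns (picture, depth): 384x512x3 uint8, blue, green, red; 384x512 float32, m along the optical axis (not along the pixel's ray), 0 where there is no reading.
- cams.camera_info(name): a dict with "fx", "fy", "cx", "cy" (pixels), "world_to_cam" (4x4, takes a point from world to camera coordinates). Camera axes: x right, y down, z forward; pixel columns grow to the right and rows downward; lengths in m; the calibration is good to about 2 mm. The wrist camera is an equidistant fisheye: a pixel r from the principal point sees the ray r / f radians off the axis. A picture is of the moment at which its call begins: read the wrist's pose just before it. camera_info takes no time and is no camera call; for the wrist camera it gives the pose at the moment of the call.
- ctrl.hand_in(): hands the job in; it is judged then, once.
The state is a dict: "time_s": time; "qpos": joint angles; "joint_vel": joint speeds; "tau": joint torques, N m; "ee_pos": TCP position; "eef_rot": TCP orientation; "force": force on the tool from outside, world axes, zero at the start; "moment": the same for the moment, N m; "grip_width": finger opening in m; "grip_force": force on a finger pad.
Only numpy, scipy, OpenCV 4.12 (cv2) and the standard library are available. Lean on these libraries where they do the work, as an engineer would, in place of code of your own. Each camera call takes 0.05 s, during which the arm holds its last target. There are 200 camera calls.

TASK

Clear the loose shoe-care things off the bench into the three grey trays: both loose cream jars go in the tray that already has a jar, the loose polish tin goes in the tray that already has a tin, and both brushes go in the empty tray. Set each one down flat on the tray's floor, the same way up as it stands now, none on top of another, and do not drop any. Leave the jar and the tin that are already in the trays standing where they are.

Things in the scene. Friction and masses are not known exactly. Their poses are not given: they have to be found in the camera images.
- brush_1: Shoe brush with a light wooden back and dark bristles, lying bristles down: 105 mm long along its x, 40 mm wide along its y, 44 mm tall; the wooden back (the part to grip, across its width) is from 24 to 44 mm above the origin, the stiff bristles, 34 mm wide, below it. Origin: centre of its underside (bristle tips), z up. About 0.09 kg.
- brush_2: Shoe brush with a light wooden back and dark bristles, lying bristles down: 105 mm long along its x, 40 mm wide along its y, 44 mm tall; the wooden back (the part to grip, across its width) is from 24 to 44 mm above the origin, the stiff bristles, 34 mm wide, below it. Origin: centre of its underside (bristle tips), z up. About 0.09 kg. The same as brush_1.
- jar_1: Loose glass shoe-cream jar with a black screw lid, upright: 44 mm diameter, 52 mm tall (glass to 36 mm, lid 41 mm diameter above). Origin: centre of its underside, z up. About 0.11 kg.
- jar_2: Loose glass shoe-cream jar with a black screw lid, upright: 44 mm diameter, 52 mm tall (glass to 36 mm, lid 41 mm diameter above). Origin: centre of its underside, z up. About 0.11 kg. The same as jar_1.
- tin_1: Loose flat round shoe-polish tin, bare metal, lying lid up: 56 mm diameter, 20 mm tall. Origin: centre of its underside, z up. About 0.09 kg.
- tray_jars: Grey plastic open tray, one of three alike: 140 mm along its x, 210 mm along its y, 22 mm high, walls and floor 5 mm thick (inside 130 x 200 mm), fixed to the bench. Origin: centre of its underside, z up; the inner floor is 5 mm above it. It already holds one jar (jar_kept) near its -y end, about 65 mm from the centre; the rest is free and takes two more jars in the same row.
- tray_tins: Grey plastic open tray, one of three alike: 140 mm along its x, 210 mm along its y, 22 mm high, walls and floor 5 mm thick (inside 130 x 200 mm), fixed to the bench. Origin: centre of its underside, z up; the inner floor is 5 mm above it. It already holds one tin (tin_kept) near its -y end, about 60 mm from the centre; the rest is free.
- tray_brushes: Grey plastic open tray, one of three alike: 140 mm along its x, 210 mm along its y, 22 mm high, walls and floor 5 mm thick (inside 130 x 200 mm), fixed to the bench. Origin: centre of its underside, z up; the inner floor is 5 mm above it. It is empty; two brushes fit side by side, lying along its x.
- jar_kept: The glass shoe-cream jar that already stands in tray_jars, with a black screw lid, upright: 44 mm diameter, 52 mm tall (glass to 36 mm, lid 41 mm diameter above). Origin: centre of its underside, z up. About 0.11 kg. To be left there.
- tin_kept: The flat round shoe-polish tin that already lies in tray_tins, bare metal, lying lid up: 56 mm diameter, 20 mm tall. Origin: centre of its underside, z up. About 0.09 kg. To be left there.

How it is judged:
At the end, for the whole second after the job is handed in: Both brushes in tray_brushes, all three jars in tray_jars, both tins in tray_tins: each origin within 55 mm (x) and 90 mm (y) of the tray's centre and at most 11 mm above its underside (so on its floor), the right way up within 0.12 rad, at rest (x of brush_1 in the frame of tray_brushes between -0.055 and 0.055 m and y of brush_1 in the frame of tray_brushes between -0.09 and 0.09 m and z of brush_1 in the frame of tray_brushes between 0 and 0.011 m and angle between each of brush_1, brush_2, jar_1, jar_2, tin_1, jar_kept, tin_kept's own z axis and vertical below 0.12 rad and linear speed of each of brush_1, brush_2, jar_1, jar_2, tin_1, jar_kept, tin_kept below 0.02 m/s and x of brush_2 in the frame of tray_brushes between -0.055 and 0.055 m and y of brush_2 in the frame of tray_brushes between -0.09 and 0.09 m and z of brush_2 in the frame of tray_brushes between 0 and 0.011 m and x of jar_1 in the frame of tray_jars between -0.055 and 0.055 m and y of jar_1 in the frame of tray_jars between -0.09 and 0.09 m and z of jar_1 in the frame of tray_jars between 0 and 0.011 m and x of jar_2 in the frame of tray_jars between -0.055 and 0.055 m and y of jar_2 in the frame of tray_jars between -0.09 and 0.09 m and z of jar_2 in the frame of tray_jars between 0 and 0.011 m and x of tin_1 in the frame of tray_tins between -0.055 and 0.055 m and y of tin_1 in the frame of tray_tins between -0.09 and 0.09 m and z of tin_1 in the frame of tray_tins between 0 and 0.011 m and x of jar_kept in the frame of tray_jars between -0.055 and 0.055 m and y of jar_kept in the frame of tray_jars between -0.09 and 0.09 m and z of jar_kept in the frame of tray_jars between 0 and 0.011 m and x of tin_kept in the frame of tray_tins between -0.055 and 0.055 m and y of tin_kept in the frame of tray_tins between -0.09 and 0.09 m and z of tin_kept in the frame of tray_tins between 0 and 0.011 m); the robot touches nothing.
It fails at once if a brush, jar or tin is dropped: it falls free, touching nothing, with its underside more than 40 mm above the bench ((height (world z) of brush_1 above 0.04 m and contact force between brush_1 and anything else below 0.02 N) or (height (world z) of brush_2 above 0.04 m and contact force between brush_2 and anything else below 0.02 N) or (height (world z) of jar_1 above 0.04 m and contact force between jar_1 and anything else below 0.02 N) or (height (world z) of jar_2 above 0.04 m and contact force between jar_2 and anything else below 0.02 N) or (height (world z) of tin_1 above 0.04 m and contact force between tin_1 and anything else below 0.02 N)).
It fails at once if the jar that was already in its tray is shifted by more than 20 mm (distance of jar_kept from where it was at the start of the episode above 0.02 m).
It fails at once if the tin that was already in its tray is shifted by more than 20 mm (distance of tin_kept from where it was at the start of the episode above 0.02 m).
It also fails if it takes over 131 s, if anything falls off the work surface, if the arm or the gripper's body presses on something with over 40 N, if the wrist force passes 120 N, or if a joint passes its speed limit or range.

## Working session

There is one attempt and no reset: what is moved stays moved. The work goes in short steps, Python scripts to look and compute and a tool call to move; the robot and the scene stay as the last step left them, time stands still between calls to the robot, and variables do not carry over. Pictures are saved under pics/ and viewed, at most 14 in all, crops included, and the job is handed in when it is done.

Besides the shell and the picture viewer there is one more tool, called after "Request:" as name(argument=value, ...), one argument or row to a line, values as JSON. arm_command: Moves the arm, as the interface text tells. Its arguments: {"type":"object","properties":{"plan":{"type":"array"},"squeeze":{"type":"number"}},"required":["plan"]}

```bash
mkdir -p pics; python3 - <<'E'
from station import ctrl,cams
import cv2,numpy as np
print(ctrl.get_obs())
for n in("scene","side"):
    p,d=cams.camera(n); i=cams.camera_info(n)
    cv2.imwrite(f"pics/{n}0.png",p); np.savez(f"{n}0.npz",p=p,d=d,**i); print(n,i,(d>0).mean())
E
```

```text
{'time_s': 0.0, 'qpos': array([-6.66296722e-02,  3.00469876e-01,  1.52157628e+00,  7.14824021e-06,
        1.32066386e+00, -6.65847635e-02]), 'joint_vel': array([ 2.61905846e-05, -1.59887918e-03,  4.01749599e-04,  4.17172365e-04,
        2.66692438e-04,  2.98262563e-04]), 'tau': array([-1.53750298e-03, -5.31805658e+01, -3.52735734e+01,  7.07558286e-02,
        2.43994006e-02, -4.79655944e-05]), 'ee_pos': array([5.49724347e-01, 1.17134349e-06, 1.82989038e-01]), 'eef_rot': array([-3.14047823e+00, -8.12524617e-05,  1.57074960e+00]), 'force': array([-0.30930677, -0.04051863,  0.20411498]), 'moment': array([-0.0580951 ,  0.01408058,  0.0123022 ]), 'grip_force': 0.0, 'grip_width': 0.0937249271199254}
scene {'fx': 413.63023092971656, 'fy': 413.63023092971656, 'cx': 256.72568395429965, 'cy': 184.90473034727853, 'world_to_cam': array([[-0.85212756,  0.52309562,  0.01579819,  0.43968241],
       [ 0.39989999,  0.67031964, -0.62510125, -0.15958271],
       [-0.33757756, -0.52634831, -0.78038378,  1.149146  ],
       [ 0.        ,  0.        ,  0.        ,  1.        ]])} 0.99603271484375
side {'fx': 453.7568560358065, 'fy': 453.7568560358065, 'cx': 253.85804151607536, 'cy': 189.5944900406326, 'world_to_cam': array([[-0.98605941, -0.16574222, -0.01470908,  0.50266387],
       [-0.09966484,  0.65909565, -0.74542595,  0.09959109],
       [ 0.13324324, -0.7335683 , -0.66642614,  0.95900851],
       [ 0.        ,  0.        ,  0.        ,  1.        ]])} 0.9959716796875
```

View pics/scene0.png

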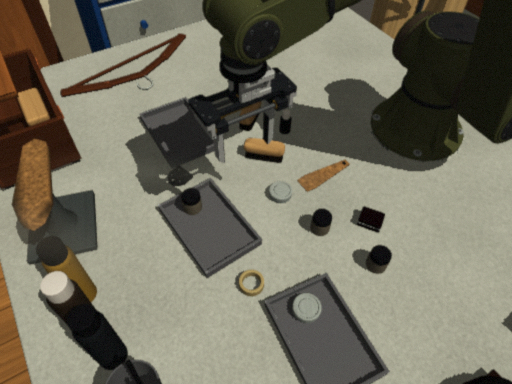

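View pics/side0.png

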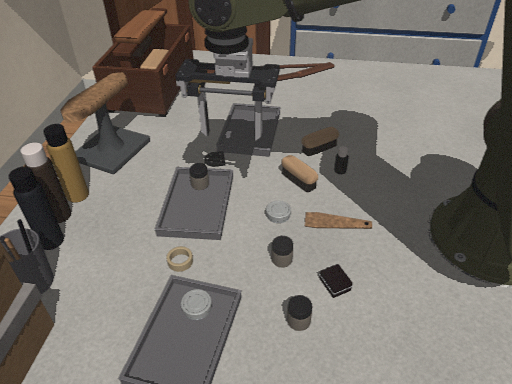

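The scene view shows the jar tray at (210,227) with its jar at (191,200), and the tin tray at (323,330) with its tin at (307,307). The empty tray is partly hidden at (180,133). Loose jars are at (320,222) and (378,258), the loose tin at (280,190), and one brush at (264,150). The side view shows both brushes, at (298,173) and (320,140). I'll merge both depth images into a top-down map.

```bash
cat > h.py <<'E'
import numpy as np,cv2
def cloud(f):
    z=np.load(f); d=z['d']; v,u=np.mgrid[:384,:512]
    X=np.stack([(u-z['cx'])/z['fx']*d,(v-z['cy'])/z['fy']*d,d],-1)
    T=np.linalg.inv(z['world_to_cam']); W=X@T[:3,:3].T+T[:3,3]; W[d<=0]=np.nan
    return W,z['p']
E
python3 - <<'E'
from h import *
# top-down: image col = y (left = +y), row = -x ; 1.25mm... 
S=700.;x0,x1,y0,y1=.2,.95,-.5,.5
ims=[]
for n in("scene","side"):
    W,p=cloud(n+"0.npz"); im=np.zeros((int((x1-x0)*S),int((y1-y0)*S),3),np.uint8); 
    ok=np.isfinite(W[...,2])&(W[...,2]<.1)&(W[...,2]>-.02)
    P=W[ok];C=p[ok];o=np.argsort(P[:,2]);P=P[o];C=C[o]
    for a,c in zip(P,C):
        r=int((x1-a[0])*S);k=int((y1-a[1])*S)
        if 0<=r<im.shape[0] and 0<=k<im.shape[1]: cv2.circle(im,(k,r),1,c.tolist(),-1)
    for g in np.arange(-.5,.51,.1):
        cv2.line(im,(int((y1-g)*S),0),(int((y1-g)*S),8),(0,255,255),1)
    for g in np.arange(.2,.96,.1): cv2.line(im,(0,int((x1-g)*S)),(8,int((x1-g)*S)),(0,255,255),1)
    cv2.imwrite(f"pics/top_{n}.png",im)
    for nm,uv in dict(scene=dict(jarA=(320,215),jarB=(379,252),tin=(280,188),brush=(264,146),jk=(191,193),tk=(307,303),blk=(371,216),floorJ=(215,235),floorT=(330,340)),side=dict(jarA=(283,243),jarB=(299,304),tin=(279,209),brushA=(300,167),brushB=(320,137),jk=(200,170),tk=(196,299),floorJ=(195,215),floorB=(255,115),floorT=(185,345))).__getattribute__('get')(n).items():
        q=np.nanmedian(W[uv[1]-1:uv[1]+2,uv[0]-1:uv[0]+2].reshape(-1,3),0); print(n,nm,np.round(q*1000))
E
```

```text
scene jarA [434. 126.  53.]
scene jarB [386. 261.  53.]
scene tin [451.  -1.  21.]
scene brush [ 423. -118.   44.]
scene jk [647. -68.  57.]
scene tk [565. 265.  25.]
scene blk [323. 174.  26.]
scene floorJ [640.  27.   5.]
scene floorT [563. 340.   5.]
side jarA [429. 130.  51.]
side jarB [386. 264.  51.]
side tin [452.   5.  20.]
side brushA [ 419. -120.   43.]
side brushB [ 379. -251.   43.]
side jk [646. -59.  57.]
side tk [572. 264.  24.]
side floorJ [637.  37.   5.]
side floorB [502.   9. 261.]
side floorT [571. 346.   5.]
```

View pics/top_side.png

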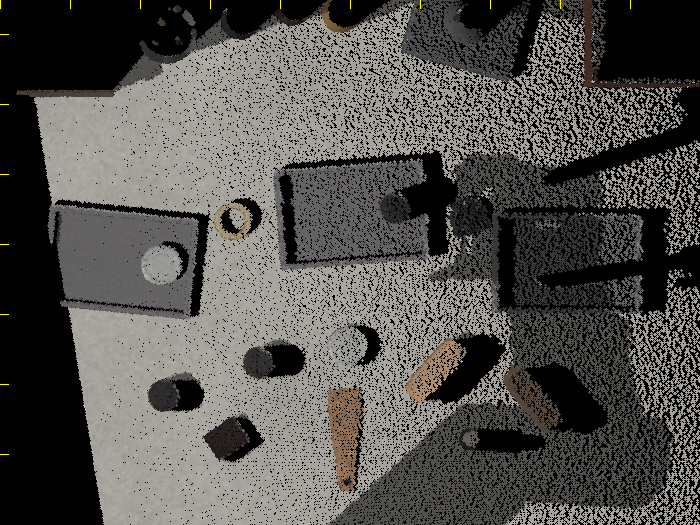

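The map shows all objects at consistent heights in both views: jar tops about 52 mm, tin 20, brush backs 44, tray floor 5. A dark bottle stands near (0.32,-0.17) and a block near (0.32,0.17). Now I'll fit the poses.

```bash
cat > fit.py <<'E'
from h import *
def pts(f,c,r,zl,zh):
    W,_=cloud(f);P=W.reshape(-1,3);P=P[np.isfinite(P[:,2])]
    return P[(np.hypot(*(P[:,:2]-c).T)<r)&(P[:,2]>zl)&(P[:,2]<zh)]
def fit(f,c,r,zl,zh):
    P=pts(f,c,r,zl,zh)
    if len(P)<20: return None
    q=(P[:,:2]*1000).astype(np.float32); (cx,cy),rad=cv2.minEnclosingCircle(q); b=cv2.minAreaRect(q)
    return len(P),'z%.1f'%(np.median(P[:,2])*1000),'circ %.0f %.0f r%.0f'%(cx,cy,rad),'rect',np.round(b[0]),np.round(b[1]),round(b[2],1)
if __name__=="__main__":
  O=dict(jarA=((.432,.128),.035,.046,.06),jarB=((.386,.262),.035,.046,.06),tin=((.45,.003),.04,.015,.03),brA=((.421,-.119),.075,.036,.052),brB=((.379,-.25),.075,.036,.052),
   jk=((.646,-.063),.035,.05,.065),tk=((.568,.265),.035,.02,.03),tJ=((.645,.0),.14,.017,.028),tT=((.575,.32),.14,.017,.03),tB=((.58,-.33),.14,.017,.028),bottle=((.32,-.175),.03,.02,.1),blk=((.323,.174),.04,.018,.04))
  for k,a in O.items():
    for n in("scene0.npz","side0.npz"): print(k,n[:4],fit(n,*a))
E
python3 fit.py
```

```text
jarA scen (248, 'z52.0', 'circ 429 128 r21', 'rect', array([429., 128.]), array([41., 39.]), 17.6)
jarA side (278, 'z51.3', 'circ 432 129 r22', 'rect', array([431., 129.]), array([39., 41.]), 7.7)
jarB scen (305, 'z52.0', 'circ 382 263 r22', 'rect', array([383., 264.]), array([41., 42.]), 36.5)
jarB side (404, 'z51.2', 'circ 385 265 r22', 'rect', array([385., 265.]), array([41., 40.]), 28.1)
tin scen (355, 'z19.8', 'circ 452 1 r29', 'rect', array([453.,   2.]), array([54., 52.]), 54.7)
tin side (367, 'z18.8', 'circ 454 4 r29', 'rect', array([455.,   3.]), array([53., 56.]), 8.5)
brA scen (470, 'z43.6', 'circ 422 -123 r53', 'rect', array([ 421., -123.]), array([ 40., 104.]), 50.1)
brA side (476, 'z43.0', 'circ 422 -122 r51', 'rect', array([ 422., -122.]), array([ 40., 101.]), 45.8)
brB scen (160, 'z43.3', 'circ 378 -254 r47', 'rect', array([ 382., -260.]), array([93., 39.]), 39.8)
brB side (377, 'z42.8', 'circ 379 -262 r53', 'rect', array([ 379., -262.]), array([105.,  38.]), 38.5)
jk scen (238, 'z56.8', 'circ 651 -66 r21', 'rect', array([651., -66.]), array([40., 39.]), 39.8)
jk side
[... 591 characters left out ...]
949, 'z22.5', 'circ 594 314 r128', 'rect', array([575., 315.]), array([240., 144.]), 84.4)
tB scen (458, 'z22.4', 'circ 572 -312 r125', 'rect', array([ 572., -313.]), array([219., 141.]), 88.9)
tB side (463, 'z21.8', 'circ 575 -312 r126', 'rect', array([ 574., -310.]), array([215., 143.]), 89.5)
bottle scen (189, 'z47.1', 'circ 321 -174 r15', 'rect', array([ 322., -172.]), array([25., 29.]), 56.3)
bottle side (231, 'z45.9', 'circ 323 -173 r16', 'rect', array([ 322., -171.]), array([30., 26.]), 11.7)
blk scen (395, 'z26.3', 'circ 323 175 r31', 'rect', array([322., 174.]), array([44., 52.]), 33.7)
blk side (550, 'z25.4', 'circ 324 176 r31', 'rect', array([324., 176.]), array([42., 53.]), 34.4)
```

Careful with the scale: shifts go in shares of 1000 mm and turns go in shares of 360 degrees. That gives: 177 mm / 1000 = 0.177, 128 mm / 1000 = 0.128.

Request:
arm_command(
  plan=[
    [[0.064,-0.06,0.04,0,0,0,-1],[0.128,-0.12,0.08,0,0,0,-1],[0.128,-0.12,0.08,0,0,0,-1],[0.128,-0.12,0.1,0,0,0,-1],[0.128,-0.12,0.12,0,0,0,-1],[0.128,-0.12,0.14,0,0,0,-1],[0.128,-0.12,0.16,0,0,0,-1],[0.128,-0.12,0.17,0,0,0,-1],[0.128,-0.12,0.177,0,0,0,-1],[0.128,-0.12,0.177,0,0,0,-1]],
  ],
  squeeze=20,
)

```text
time_s: 1.1
ee_pos: [0.4298, 0.1279, 0.0062]
eef_rot: [-3.141, 0.0, 1.571]
force: [-0.0, -0.9, 0.0]
grip_width: 0.0938
grip_force: 0.0
```

```bash
python3 - <<'E'
from fit import *
for k,a in dict(tT=((.577,.318),.125,.017,.0235),tT2=((.577,.318),.12,.017,.0235)).items():
    for n in("scene0.npz","side0.npz"): print(k,n[:4],fit(n,*a))
E
```

```text
tT scen (920, 'z22.4', 'circ 573 321 r121', 'rect', array([573., 328.]), array([212., 142.]), 84.1)
tT side (1363, 'z22.0', 'circ 575 324 r122', 'rect', array([576., 328.]), array([213., 144.]), 84.3)
tT2 scen (888, 'z22.4', 'circ 574 319 r118', 'rect', array([573., 328.]), array([212., 142.]), 84.1)
tT2 side (1321, 'z22.0', 'circ 574 321 r119', 'rect', array([576., 327.]), array([212., 144.]), 84.3)
```

Request:
arm_command(
  plan=[
    [[0,0,0,0,0,0,1],[0,0,0,0,0,0,1],[0,0,0,0,0,0,1],[0,0,0,0,0,0,1],[0,0,0,0,0,0,1],[0,0,0,0,0,0,1],[0,0,0,0,0,0,1],[0,0,0,0,0,0,1],[0,0,0,0,0,0,1],[0,0,0,0,0,0,1]],
  ],
)

```text
time_s: 2.1
ee_pos: [0.43, 0.128, 0.0066]
eef_rot: [-3.142, -0.0, 1.571]
force: [-0.6, 0.4, 0.8]
grip_width: 0.0433
grip_force: 20.0
```

To row units: 215 mm / 1000 = 0.215, -128 mm / 1000 = -0.128.

Request:
arm_command(
  plan=[
    [[0,0,-0.03,0,0,0,1],[0,0,-0.06,0,0,0,1],[0,0.02,-0.08,0,0,0,1],[-0.02,0.055,-0.08,0,0,0,1],[-0.045,0.09,-0.08,0,0,0,1],[-0.07,0.125,-0.08,0,0,0,1],[-0.095,0.16,-0.08,0,0,0,1],[-0.115,0.195,-0.08,0,0,0,1],[-0.128,0.215,-0.08,0,0,0,1],[-0.128,0.215,-0.08,0,0,0,1],[-0.128,0.215,-0.08,0,0,0,1]],
  ],
)

```text
time_s: 3.2
ee_pos: [0.6445, -0.0, 0.0857]
eef_rot: [-3.14, -0.0, 1.57]
force: [-0.7, 0.3, -1.9]
grip_width: 0.043
grip_force: 20.0
```

To row units: 75 mm / 1000 = 0.075, 74 mm / 1000 = 0.074.

Request:
arm_command(
  plan=[
    [[0,0,0.02,0,0,0,1],[0,0,0.04,0,0,0,1],[0,0,0.055,0,0,0,1],[0,0,0.065,0,0,0,1],[0,0,0.07,0,0,0,1],[0,0,0.073,0,0,0,1],[0,0,0.074,0,0,0,1],[0,0,0.075,0,0,0,1],[0,0,0.075,0,0,0,1]],
  ],
)

```text
time_s: 4.1
ee_pos: [0.6452, -0.0, 0.0119]
eef_rot: [3.141, 0.0, 1.571]
force: [-0.3, 0.5, -1.1]
grip_width: 0.0435
grip_force: 20.0
```

To row units: 1 mm / 1000 = 0.001, 0.5 mm / 1000 = 0.0005.

Request:
arm_command(
  plan=[
    [[0,0,0.0005,0,0,0,1],[0,0,0.001,0,0,0,1],[0,0,0.001,0,0,0,0],[0,0,0.001,0,0,0,-0.4],[0,0,0.001,0,0,0,-0.4],[0,0,0.001,0,0,0,-0.4],[0,0,0.001,0,0,0,-0.4],[0,0,0.001,0,0,0,-0.4]],
  ],
)

```text
time_s: 4.9
ee_pos: [0.645, -0.0, 0.0105]
eef_rot: [-3.142, -0.0, 1.571]
force: [-0.0, 0.6, 0.6]
grip_width: 0.0661
grip_force: 0.0
```

To row units: 264 mm / 1000 = 0.264, -261 mm / 1000 = -0.261.

Request:
arm_command(
  plan=[
    [[0,0,-0.025,0,0,0,-0.4],[0,0,-0.06,0,0,0,-0.4],[0,0,-0.09,0,0,0,-0.4],[0.03,-0.03,-0.09,0,0,0,-1],[0.064,-0.061,-0.09,0,0,0,-1],[0.097,-0.094,-0.09,0,0,0,-1],[0.13,-0.128,-0.09,0,0,0,-1],[0.164,-0.161,-0.09,0,0,0,-1],[0.197,-0.194,-0.09,0,0,0,-1],[0.23,-0.228,-0.09,0,0,0,-1],[0.264,-0.261,-0.09,0,0,0,-1],[0.264,-0.261,-0.09,0,0,0,-1]],
  ],
)

```text
time_s: 6.1
ee_pos: [0.3809, 0.2668, 0.1008]
eef_rot: [-3.141, -0.001, 1.575]
force: [1.0, -0.3, -0.3]
grip_width: 0.0936
grip_force: 0.0
```

To row units: 94 mm / 1000 = 0.094, 92 mm / 1000 = 0.092.

Request:
arm_command(
  plan=[
    [[0,0,0.02,0,0,0,-1],[0,0,0.04,0,0,0,-1],[0,0,0.06,0,0,0,-1],[0,0,0.075,0,0,0,-1],[0,0,0.085,0,0,0,-1],[0,0,0.092,0,0,0,-1],[0,0,0.094,0,0,0,-1],[0,0,0.094,0,0,0,-1]],
  ],
)

```text
time_s: 6.9
ee_pos: [0.3842, 0.264, 0.0067]
eef_rot: [3.141, -0.0, 1.571]
force: [0.5, -0.7, 0.9]
grip_width: 0.0941
grip_force: 0.0
```

Request:
arm_command(
  plan=[
    [[0,0,0,0,0,0,1],[0,0,0,0,0,0,1],[0,0,0,0,0,0,1],[0,0,0,0,0,0,1],[0,0,0,0,0,0,1],[0,0,0,0,0,0,1],[0,0,0,0,0,0,1],[0,0,0,0,0,0,1],[0,0,0,0,0,0,1],[0,0,0,0,0,0,1]],
  ],
)

```text
time_s: 7.9
ee_pos: [0.384, 0.264, 0.0066]
eef_rot: [-3.142, -0.0, 1.571]
force: [-0.7, 0.1, 0.3]
grip_width: 0.043
grip_force: 20.0
```

To row units: 255 mm / 1000 = 0.255, -200 mm / 1000 = -0.2.

Request:
arm_command(
  plan=[
    [[0,0,-0.03,0,0,0,1],[0,0,-0.06,0,0,0,1],[-0.01,0.015,-0.08,0,0,0,1],[-0.035,0.045,-0.08,0,0,0,1],[-0.06,0.077,-0.08,0,0,0,1],[-0.085,0.109,-0.08,0,0,0,1],[-0.11,0.141,-0.08,0,0,0,1],[-0.135,0.173,-0.08,0,0,0,1],[-0.16,0.205,-0.08,0,0,0,1],[-0.182,0.233,-0.08,0,0,0,1],[-0.2,0.255,-0.08,0,0,0,1],[-0.2,0.255,-0.08,0,0,0,1]],
  ],
)

```text
time_s: 9.1
ee_pos: [0.6405, 0.0615, 0.0857]
eef_rot: [-3.141, 0.0, 1.568]
force: [0.4, -0.0, -1.9]
grip_width: 0.0431
grip_force: 20.0
```

To row units: 76 mm / 1000 = 0.076, 75 mm / 1000 = 0.075.

Request:
arm_command(
  plan=[
    [[0,0,0,0,0,0,1],[0,0,0.02,0,0,0,1],[0,0,0.04,0,0,0,1],[0,0,0.055,0,0,0,1],[0,0,0.065,0,0,0,1],[0,0,0.07,0,0,0,1],[0,0,0.073,0,0,0,1],[0,0,0.075,0,0,0,1],[0,0,0.076,0,0,0,1],[0,0,0.076,0,0,0,1]],
  ],
)

```text
time_s: 10.1
ee_pos: [0.6393, 0.064, 0.0116]
eef_rot: [3.141, -0.0, 1.571]
force: [-2.3, 0.2, 4.3]
grip_width: 0.0432
grip_force: 20.0
```

To row units: -90 mm / 1000 = -0.09, -60 mm / 1000 = -0.06.

Request:
arm_command(
  plan=[
    [[0,0,0,0,0,0,0],[0,0,0,0,0,0,-0.4],[0,0,0,0,0,0,-0.4],[0,0,0,0,0,0,-0.4],[0,0,-0.025,0,0,0,-0.4],[0,0,-0.06,0,0,0,-0.4],[0,0,-0.09,0,0,0,-0.4],[0,0,-0.09,0,0,0,-0.4]],
  ],
)

```text
time_s: 10.9
ee_pos: [0.641, 0.0641, 0.1052]
eef_rot: [3.135, -0.0, 1.571]
force: [0.9, -0.1, -0.4]
grip_width: 0.0657
grip_force: 0.0
```

To row units: -186 mm / 1000 = -0.186, -150 mm / 1000 = -0.15.

Request:
arm_command(
  plan=[
    [[-0.01,-0.03,0,0,0,0,-1],[-0.02,-0.07,0,0,0,0,-1],[-0.035,-0.11,0,0,0,0,-1],[-0.05,-0.15,0,0,0,0,-1],[-0.062,-0.186,0,0,0,0,-1],[-0.062,-0.186,0.02,0,0,0,-1],[-0.062,-0.186,0.045,0,0,0,-1],[-0.062,-0.186,0.07,0,0,0,-1],[-0.062,-0.186,0.087,0,0,0,-1],[-0.062,-0.186,0.095,0,0,0,-1],[-0.062,-0.186,0.098,0,0,0,-1],[-0.062,-0.186,0.098,0,0,0,-1]],
  ],
)

```text
time_s: 12.1
ee_pos: [0.453, 0.002, 0.0026]
eef_rot: [-3.141, -0.0, 1.571]
force: [-0.6, 1.3, 0.1]
grip_width: 0.0941
grip_force: 0.0
```

Request:
arm_command(
  plan=[
    [[0,0,0,0,0,0,1],[0,0,0,0,0,0,1],[0,0,0,0,0,0,1],[0,0,0,0,0,0,1],[0,0,0,0,0,0,1],[0,0,0,0,0,0,1],[0,0,0,0,0,0,1],[0,0,0,0,0,0,1],[0,0,0,0,0,0,1]],
  ],
)

```text
time_s: 13.0
ee_pos: [0.453, 0.002, 0.0025]
eef_rot: [-3.142, -0.0, 1.571]
force: [-0.2, -0.2, 0.1]
grip_width: 0.0256
grip_force: 0.0
```

The fingers closed past the tin's 56 mm without gripping it. I'll look before doing anything else.

```bash
python3 - <<'E'
from station import ctrl,cams
import cv2,numpy as np
o=ctrl.get_obs();print(o['grip_width'],o['grip_force'])
L=[]
for n in("scene","side"):
    p,d=cams.camera(n); i=cams.camera_info(n); np.savez(f"{n}1.npz",p=p,d=d,**i)
    u,v=(280,180) if n=="scene" else (279,205)
    L.append(cv2.resize(p[v-75:v+75,u-100:u+100],None,fx=2,fy=2,interpolation=cv2.INTER_CUBIC))
p,d=cams.camera("wrist");L2=cv2.resize(p,(400,300))
cv2.imwrite("pics/c1.png",np.vstack([np.hstack(L),np.hstack([L2,L2*0])]))
E
```

```text
0.025610389931817648 0.0
```

View pics/c1.png

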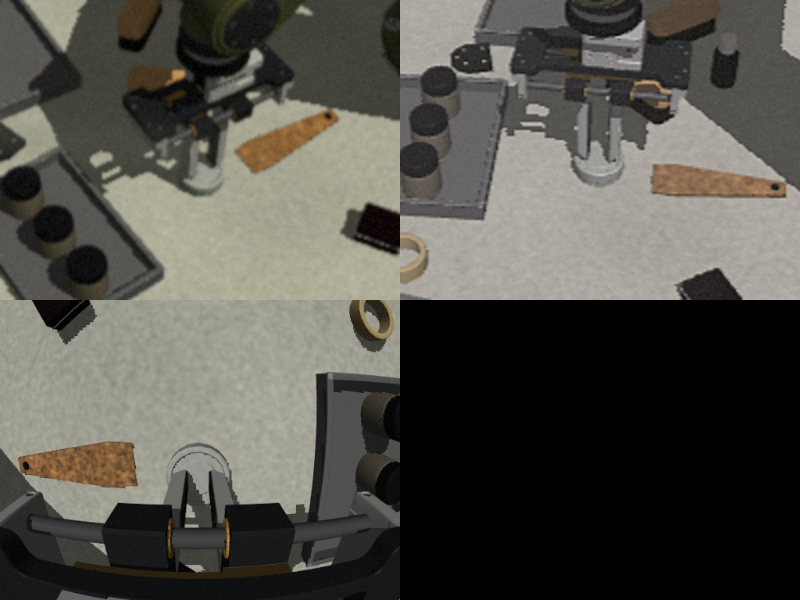

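The picture shows the three jars in their tray. The tin still lies flat, and the fingers have nearly closed at its far edge. I'll measure how far it moved.

```bash
python3 - <<'E'
from fit import *
for n in("scene1.npz","side1.npz"):
    print(fit(n,(.452,.01),.05,.016,.023))
    P=pts(n,(.452,.01),.05,.016,.023);print(P.min(0),P.max(0))
for k,c in dict(a=(.645,0),b=(.639,.064),k=(.652,-.066)).items(): print(k,fit("scene1.npz",c,.033,.05,.065))
E
```

```text
(236, 'z19.5', 'circ 453 3 r28', 'rect', array([455.,   5.]), array([50., 51.]), 13.2)
[ 0.42762012 -0.02109584  0.01617717] [0.47996427 0.03071237 0.02299324]
(278, 'z18.8', 'circ 455 4 r29', 'rect', array([455.,   7.]), array([52., 54.]), 49.9)
[ 0.42770581 -0.02478709  0.01610655] [0.48241749 0.03170207 0.02208679]
a (263, 'z57.1', 'circ 645 0 r22', 'rect', array([644.,   1.]), array([40., 41.]), 29.0)
b (290, 'z57.1', 'circ 640 64 r21', 'rect', array([639.,  64.]), array([40., 40.]), 43.1)
k (239, 'z56.9', 'circ 651 -67 r21', 'rect', array([651., -66.]), array([40., 40.]), 8.2)
```

The tin hasn't moved (453,3), so the fingers must have passed over it. I'll measure the fingertip height from the depth images.

```bash
python3 - <<'E'
from fit import *
for n in("scene1.npz","side1.npz"):
    P=pts(n,(.453,.002),.032,.021,.1)
    for lo in range(21,61,4):
        q=P[(P[:,2]*1000>=lo)&(P[:,2]*1000<lo+4)]
        if len(q): print(n,lo,len(q),np.round(q.min(0)*1000),np.round(q.max(0)*1000))
W,p=cloud("side1.npz")
crop=p[165:235,235:325];cv2.imwrite("pics/c2.png",cv2.resize(crop,None,fx=8,fy=8,interpolation=cv2.INTER_NEAREST))
E
```

```text
scene1.npz 21 43 [428. -10.  21.] [480.  27.  24.]
scene1.npz 25 6 [437.  -6.  25.] [440.  11.  29.]
scene1.npz 29 13 [435.  -7.  29.] [475.  12.  33.]
scene1.npz 33 19 [428.  -5.  33.] [477.  12.  37.]
scene1.npz 37 17 [429.  -6.  37.] [477.  12.  41.]
scene1.npz 41 18 [432.  -8.  41.] [478.  13.  45.]
scene1.npz 45 13 [430.  -4.  45.] [478.  11.  49.]
scene1.npz 49 24 [433.  -5.  49.] [478.  12.  53.]
scene1.npz 53 21 [427.  -6.  53.] [478.  12.  57.]
scene1.npz 57 19 [429.  -8.  57.] [479.  13.  61.]
side1.npz 21 15 [429.  -8.  21.] [465.  30.  22.]
side1.npz 25 8 [438.   2.  26.] [471.  14.  29.]
side1.npz 29 15 [433.   1.  29.] [476.  12.  33.]
side1.npz 33 16 [434.   0.  33.] [478.  13.  37.]
side1.npz 37 16 [433.   1.  37.] [476.  13.  41.]
side1.npz 41 17 [435.   0.  41.] [479.  14.  45.]
side1.npz 45 16 [433.   1.  45.] [478.  14.  48.]
side1.npz 49 18 [435.   3.  49.] [478.  13.  53.]
side1.npz 53 21 [433.  -8.  53.] [479.  14.  57.]
side1.npz 57 15 [433.   4.  57.] [478.  14.  60.]
```

View pics/c2.png

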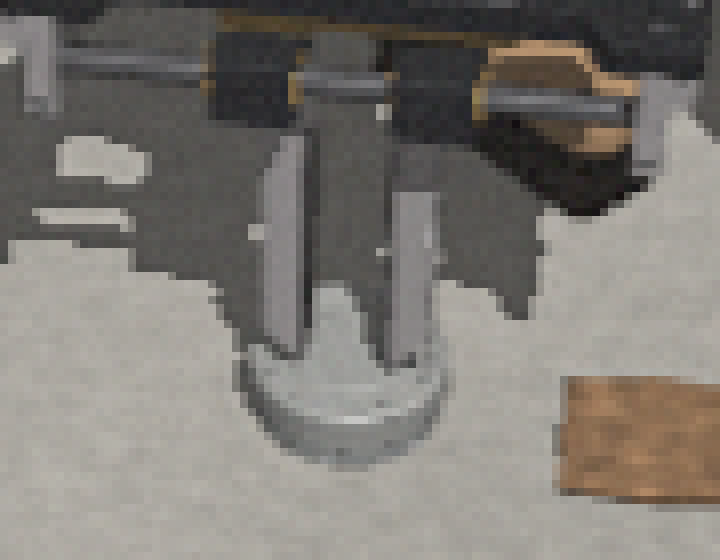

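Both views put the fingertips at z of about 25 mm, while the reported TCP is 2.5 mm. I'll check this in the starting pictures, where the gripper was open at TCP z = 183.

```bash
python3 - <<'E'
from fit import *
for n in("scene0.npz","side0.npz"):
    P=pts(n,(.55,.0),.075,.12,.24); print(n,len(P))
    for s in(-1,1):
        q=P[(P[:,0]-.55)*s>.03]; 
        if len(q): print(s,np.round(np.sort(q[:,2])[:8]*1000),np.round(q.min(0)*1000),np.round(q.max(0)*1000))
E
```

```text
scene0.npz 219
-1 [205. 205. 206. 206. 207. 207. 208. 208.] [490.  -7. 205.] [503.  11. 240.]
1 [206. 208. 208. 209. 210. 211. 211. 212.] [596.  -9. 206.] [609.  10. 240.]
side0.npz 226
-1 [204. 207. 207. 208. 209. 209. 209. 209.] [493.  -6. 204.] [505.  12. 240.]
1 [204. 205. 205. 207. 207. 207. 208. 208.] [599.  -6. 204.] [611.  12. 240.]
```

In both openings and both views the real fingertips sit about 22 mm above the reported TCP. I'll aim at reported z = TCP - 22 from now on, which means opening here and going about 18 mm lower for the tin.

To row units: 17 mm / 1000 = 0.017, 14 mm / 1000 = 0.014.

Request:
arm_command(
  plan=[
    [[0,0,0,0,0,0,-1],[0,0,0,0,0,0,-1],[0,0,0,0,0,0,-1],[0,0,0,0,0,0,-1],[0,0,0,0,0,0,-1],[0,0,0,0,0,0,-1],[0,0,0,0,0,0,-1],[0,0,0.005,0,0,0,-1],[0,0,0.01,0,0,0,-1],[0,0,0.014,0,0,0,-1],[0,0,0.017,0,0,0,-1],[0,0,0.017,0,0,0,-1]],
  ],
)

```text
time_s: 14.35
ee_pos: [0.4527, 0.002, -0.015]
eef_rot: [-3.141, -0.0, 1.571]
force: [-0.3, 0.5, -1.0]
grip_width: 0.094
grip_force: 0.0
```

Request:
arm_command(
  plan=[
    [[0,0,0,0,0,0,1],[0,0,0,0,0,0,1],[0,0,0,0,0,0,1],[0,0,0,0,0,0,1],[0,0,0,0,0,0,1],[0,0,0,0,0,0,1],[0,0,0,0,0,0,1],[0,0,0,0,0,0,1]],
  ],
)

```text
time_s: 15.15
ee_pos: [0.453, 0.002, -0.0144]
eef_rot: [3.142, 0.0, 1.571]
force: [-0.5, -0.3, 1.3]
grip_width: 0.0555
grip_force: 20.0
```

To row units: 361 mm / 1000 = 0.361, 125 mm / 1000 = 0.125.

Request:
arm_command(
  plan=[
    [[0,0,-0.015,0,0,0,1],[0,0,-0.035,0,0,0,1],[0.01,0,-0.055,0,0,0,1],[0.045,0.01,-0.06,0,0,0,1],[0.085,0.022,-0.06,0,0,0,1],[0.125,0.036,-0.06,0,0,0,1],[0.165,0.052,-0.06,0,0,0,1],[0.205,0.068,-0.06,0,0,0,1],[0.245,0.084,-0.06,0,0,0,1],[0.285,0.1,-0.06,0,0,0,1],[0.325,0.115,-0.06,0,0,0,1],[0.361,0.125,-0.06,0,0,0,1]],
  ],
)

```text
time_s: 16.35
ee_pos: [0.5783, 0.3648, 0.045]
eef_rot: [-3.141, 0.0, 1.571]
force: [1.0, -0.3, -0.9]
grip_width: 0.0554
grip_force: 20.0
```

To row units: 55 mm / 1000 = 0.055, 53 mm / 1000 = 0.053.

Request:
arm_command(
  plan=[
    [[0,0,0,0,0,0,1],[0,0,0,0,0,0,1],[0,0,0.015,0,0,0,1],[0,0,0.03,0,0,0,1],[0,0,0.042,0,0,0,1],[0,0,0.049,0,0,0,1],[0,0,0.053,0,0,0,1],[0,0,0.055,0,0,0,1],[0,0,0.055,0,0,0,1]],
  ],
)

```text
time_s: 17.25
ee_pos: [0.5782, 0.3631, -0.0091]
eef_rot: [3.141, -0.0, 1.571]
force: [0.4, -0.3, -0.7]
grip_width: 0.0552
grip_force: 20.0
```

To row units: -120 mm / 1000 = -0.12, -100 mm / 1000 = -0.1.

Request:
arm_command(
  plan=[
    [[0,0,0.0005,0,0,0,1],[0,0,0.0007,0,0,0,1],[0,0,0.0007,0,0,0,0],[0,0,0.0007,0,0,0,-0.6],[0,0,0.0007,0,0,0,-0.6],[0,0,0.0007,0,0,0,-0.6],[0,0,0.0007,0,0,0,-0.6],[0,0,-0.02,0,0,0,-0.6],[0,0,-0.05,0,0,0,-0.6],[0,0,-0.1,0,0,0,-0.6],[0,0,-0.12,0,0,0,-0.6],[0,0,-0.12,0,0,0,-0.6]],
  ],
)

```text
time_s: 18.45
ee_pos: [0.5793, 0.3638, 0.1145]
eef_rot: [3.136, -0.003, 1.571]
force: [0.7, -0.4, 0.9]
grip_width: 0.075
grip_force: 0.0
```

To row units: -486 mm / 1000 = -0.486, -157 mm / 1000 = -0.157, -0.84 rad / 6.2832 = -0.1337.

Request:
arm_command(
  plan=[
    [[-0.04,-0.014,0,0,0,0,-1],[-0.085,-0.028,0,0,0,0,-1],[-0.13,-0.042,0,0,0,-0.0159,-1],[-0.175,-0.057,0,0,0,-0.0318,-1],[-0.22,-0.072,0,0,0,-0.0477,-1],[-0.265,-0.087,0,0,0,-0.0637,-1],[-0.31,-0.102,0,0,0,-0.0796,-1],[-0.355,-0.117,0,0,0,-0.0955,-1],[-0.4,-0.132,0,0,0,-0.1114,-1],[-0.445,-0.146,0,0,0,-0.1273,-1],[-0.486,-0.157,0,0,0,-0.1337,-1],[-0.486,-0.157,0,0,0,-0.1337,-1]],
  ],
)

```text
time_s: 19.65
ee_pos: [0.4193, -0.1263, 0.1095]
eef_rot: [-3.141, -0.001, 2.408]
force: [-0.2, -0.0, 0.6]
grip_width: 0.0942
grip_force: 0.0
```

Request:
arm_command(
  plan=[
    [[0,0,0,0,0,0,-1],[0,0,0,0,0,0,-1]],
  ],
)

```text
time_s: 19.85
ee_pos: [0.4209, -0.1221, 0.11]
eef_rot: [-3.141, -0.001, 2.411]
force: [0.2, 0.3, -1.1]
grip_width: 0.094
grip_force: 0.0
```

```bash
python3 - <<'E'
from station import ctrl,cams
import cv2,numpy as np
o=ctrl.get_obs();print(o['qpos'],o['ee_pos'],o['eef_rot'])
for n in("scene","side"):
    p,d=cams.camera(n); i=cams.camera_info(n); np.savez(f"{n}2.npz",p=p,d=d,**i)
p,d=cams.camera("wrist"); cv2.imwrite("pics/w2.png",p)
from fit import *
for n in("scene2.npz","side2.npz"):
    print('brA',fit(n,(.422,-.122),.075,.036,.052)); print('brB',fit(n,(.379,-.262),.075,.036,.052)); print('tB',fit(n,(.574,-.312),.126,.017,.028))
    print('tin',fit(n,(.578,.363),.034,.02,.03),'tk',fit(n,(.569,.268),.034,.02,.03))
E
```

```text
[-3.66045949e-01  1.33800674e-01  1.90694492e+00  1.79537504e-04
  1.10189779e+00 -1.20634006e+00] [ 0.42092986 -0.12210438  0.10996123] [-3.14136769e+00 -1.03877516e-03  2.41100911e+00]
brA (478, 'z43.9', 'circ 418 -126 r52', 'rect', array([ 420., -123.]), array([ 42., 103.]), 47.3)
brB (204, 'z43.6', 'circ 392 -247 r34', 'rect', array([ 395., -248.]), array([63., 40.]), 41.7)
tB (623, 'z22.3', 'circ 573 -312 r125', 'rect', array([ 571., -312.]), array([217., 143.]), 89.3)
tin (791, 'z24.6', 'circ 578 363 r28', 'rect', array([578., 363.]), array([55., 55.]), 78.5) tk (648, 'z24.6', 'circ 569 268 r28', 'rect', array([570., 269.]), array([55., 54.]), 48.7)
brA (465, 'z42.9', 'circ 424 -120 r51', 'rect', array([ 422., -122.]), array([ 39., 101.]), 48.9)
brB (378, 'z43.0', 'circ 379 -260 r52', 'rect', array([ 380., -262.]), array([102.,  42.]), 44.2)
tB (440, 'z21.8', 'circ 575 -311 r125', 'rect', array([ 574., -311.]), array([217., 142.]), 89.8)
tin (832, 'z23.9', 'circ 580 364 r28', 'rect', array([580., 364.]), array([55., 54.]), 12.1) tk (653, 'z23.8', 'circ 572 269 r29', 'rect', array([572., 269.]), array([55., 55.]), 23.0)
```

View pics/w2.png

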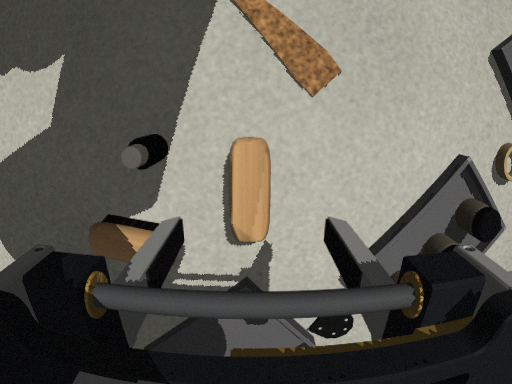

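The wrist view shows the brush at (250,190), aligned with the tool and centred between the fingers. The tin stands right in its tray. I'll go down and grip.

To row units: 114 mm / 1000 = 0.114, 111 mm / 1000 = 0.111.

Request:
arm_command(
  plan=[
    [[0,0,0.02,0,0,0,-1],[0,0,0.045,0,0,0,-1],[0,0,0.07,0,0,0,-1],[0,0,0.09,0,0,0,-1],[0,0,0.104,0,0,0,-1],[0,0,0.111,0,0,0,-1],[0,0,0.114,0,0,0,-1],[0,0,0.114,0,0,0,-1]],
  ],
)

```text
time_s: 20.8
ee_pos: [0.4212, -0.1228, -0.0033]
eef_rot: [3.142, 0.0, 2.411]
force: [0.3, 0.1, 1.0]
grip_width: 0.0943
grip_force: 0.0
```

Request:
arm_command(
  plan=[
    [[0,0,0,0,0,0,1],[0,0,0,0,0,0,1],[0,0,0,0,0,0,1],[0,0,0,0,0,0,1],[0,0,0,0,0,0,1],[0,0,0,0,0,0,1],[0,0,0,0,0,0,1],[0,0,0,0,0,0,1],[0,0,0,0,0,0,1],[0,0,0,0,0,0,1]],
  ],
  squeeze=25,
)

```text
time_s: 21.8
ee_pos: [0.4209, -0.123, -0.0035]
eef_rot: [-3.141, -0.0, 2.411]
force: [-0.8, 0.7, 1.3]
grip_width: 0.0394
grip_force: 25.0
```

To row units: -70 mm / 1000 = -0.07, -55 mm / 1000 = -0.055.

Request:
arm_command(
  plan=[
    [[0,0,-0.01,0,0,0,1],[0,0,-0.03,0,0,0,1],[0,0,-0.055,0,0,0,1],[0,0,-0.07,0,0,0,1],[0,0,-0.07,0,0,0,1]],
  ],
)

```text
time_s: 22.3
ee_pos: [0.4221, -0.1234, 0.0688]
eef_rot: [3.14, 0.004, 2.411]
force: [-0.3, -0.3, 0.5]
grip_width: 0.0403
grip_force: 25.0
```

To row units: -209 mm / 1000 = -0.209, -197 mm / 1000 = -0.197, -0.72 rad / 6.2832 = -0.1146.

Request:
arm_command(
  plan=[
    [[-0.025,-0.001,0,0,0,-0.0143,1],[-0.055,-0.002,0,0,0,-0.0302,1],[-0.085,-0.003,0,0,0,-0.0462,1],[-0.115,-0.004,0,0,0,-0.0621,1],[-0.145,-0.005,0,0,0,-0.078,1],[-0.175,-0.006,0,0,0,-0.0939,1],[-0.197,-0.006,0,0,0,-0.1082,1],[-0.209,-0.006,0,0,0,-0.1146,1],[-0.209,-0.006,0,0,0,-0.1146,1],[-0.209,-0.006,0,0,0,-0.1146,1],[-0.209,-0.006,0,0,0,-0.1146,1]],
  ],
)

```text
time_s: 23.4
ee_pos: [0.5721, -0.2664, 0.0663]
eef_rot: [3.141, -0.001, 3.13]
force: [-1.2, 0.1, -0.4]
grip_width: 0.0401
grip_force: 25.0
```

To row units: 65 mm / 1000 = 0.065, 64 mm / 1000 = 0.064.

Request:
arm_command(
  plan=[
    [[0,0,0.015,0,0,0,1],[0,0,0.03,0,0,0,1],[0,0,0.045,0,0,0,1],[0,0,0.055,0,0,0,1],[0,0,0.06,0,0,0,1],[0,0,0.063,0,0,0,1],[0,0,0.064,0,0,0,1],[0,0,0.065,0,0,0,1],[0,0,0.065,0,0,0,1]],
  ],
)

```text
time_s: 24.3
ee_pos: [0.5728, -0.2671, 0.0019]
eef_rot: [-3.141, 0.001, 3.131]
force: [0.3, 0.1, -1.1]
grip_width: 0.0394
grip_force: 25.0
```

To row units: -110 mm / 1000 = -0.11, -105 mm / 1000 = -0.105.

Request:
arm_command(
  plan=[
    [[0,0,0.0005,0,0,0,1],[0,0,0.0008,0,0,0,1],[0,0,0.0008,0,0,0,0],[0,0,0.0008,0,0,0,-0.25],[0,0,0.0008,0,0,0,-0.25],[0,0,0.0008,0,0,0,-0.25],[0,0,-0.02,0,0,0,-0.25],[0,0,-0.06,0,0,0,-0.25],[0,0,-0.105,0,0,0,-0.25],[0,0,-0.11,0,0,0,-0.25],[0,0,-0.11,0,0,0,-0.25]],
  ],
)

```text
time_s: 25.4
ee_pos: [0.5731, -0.2672, 0.1128]
eef_rot: [-3.14, 0.002, 3.131]
force: [-0.0, 0.6, -1.5]
grip_width: 0.0585
grip_force: 0.0
```

To row units: 193 mm / 1000 = 0.193, 185 mm / 1000 = 0.185, 1.4 rad / 6.2832 = 0.2228.

Request:
arm_command(
  plan=[
    [[0.015,0,0,0,0,0.0191,-1],[0.032,0,0,0,0,0.0382,-1],[0.05,0.001,0,0,0,0.0573,-1],[0.07,0.001,0,0,0,0.0764,-1],[0.09,0.001,0,0,0,0.0955,-1],[0.11,0.002,0,0,0,0.1146,-1],[0.13,0.002,0,0,0,0.1337,-1],[0.15,0.002,0,0,0,0.1528,-1],[0.17,0.003,0,0,0,0.1719,-1],[0.185,0.003,0,0,0,0.191,-1],[0.193,0.003,0,0,0,0.2101,-1],[0.193,0.003,0,0,0,0.2228,-1]],
  ],
)

```text
time_s: 26.6
ee_pos: [0.3782, -0.2614, 0.11]
eef_rot: [-3.14, -0.002, 1.725]
force: [1.3, -0.7, 0.2]
grip_width: 0.094
grip_force: 0.0
```

To row units: 1.01 rad / 6.2832 = 0.1607.

Request:
arm_command(
  plan=[
    [[0,0,0,0,0,0.0191,-1],[0,0,0,0,0,0.0382,-1],[0,0,0,0,0,0.0573,-1],[0,0,0,0,0,0.0764,-1],[0,0,0,0,0,0.0955,-1],[0,0,0,0,0,0.1146,-1],[0,0,0,0,0,0.1337,-1],[0,0,0,0,0,0.1528,-1],[0,0,0,0,0,0.1607,-1],[0,0,0,0,0,0.1607,-1],[0,0,0,0,0,0.1607,-1]],
  ],
)

```text
time_s: 27.7
ee_pos: [0.3793, -0.2616, 0.1106]
eef_rot: [-3.14, 0.0, 0.723]
force: [-0.3, 0.0, 0.3]
grip_width: 0.094
grip_force: 0.0
```

```bash
python3 - <<'E'
from station import ctrl,cams
import cv2,numpy as np
o=ctrl.get_obs();print(o['qpos'],o['ee_pos'],o['eef_rot'])
for n in("scene","side"):
    p,d=cams.camera(n); i=cams.camera_info(n); np.savez(f"{n}3.npz",p=p,d=d,**i)
p,d=cams.camera("wrist"); cv2.imwrite("pics/w3.png",p)
from fit import *
for n in("scene3.npz","side3.npz"):
    print('brA',fit(n,(.573,-.267),.065,.043,.055)); print('brB',fit(n,(.379,-.262),.075,.036,.052))
E
```

```text
[-6.83282528e-01  1.82258942e-01  1.84834316e+00  2.43204890e-05
  1.11270399e+00  1.64936150e-01] [ 0.37926732 -0.26156008  0.11059834] [-3.13989889e+00  2.59828817e-04  7.22567095e-01]
brA (432, 'z49.0', 'circ 572 -267 r52', 'rect', array([ 572., -265.]), array([ 39., 104.]), 87.9)
brB (362, 'z43.8', 'circ 378 -265 r53', 'rect', array([ 378., -264.]), array([104.,  40.]), 39.8)
brA (345, 'z48.2', 'circ 575 -261 r52', 'rect', array([ 575., -264.]), array([ 41., 102.]), 88.9)
brB (373, 'z42.9', 'circ 378 -260 r52', 'rect', array([ 378., -262.]), array([102.,  41.]), 37.2)
```

View pics/w3.png

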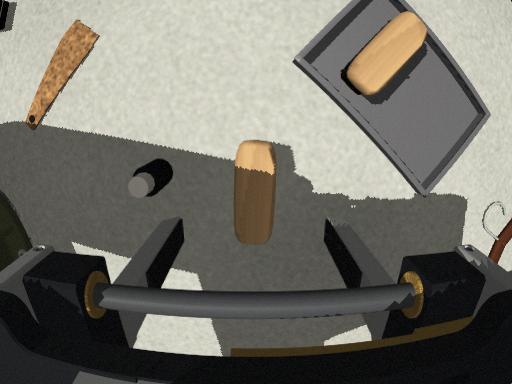

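The first brush is flat in its tray (top at 48-49 mm). The second, at (255,190), is aligned and centred between the fingers. Going down.

To row units: 114 mm / 1000 = 0.114, 104 mm / 1000 = 0.104.

Request:
arm_command(
  plan=[
    [[0,0,0.02,0,0,0,-1],[0,0,0.045,0,0,0,-1],[0,0,0.07,0,0,0,-1],[0,0,0.09,0,0,0,-1],[0,0,0.104,0,0,0,-1],[0,0,0.111,0,0,0,-1],[0,0,0.114,0,0,0,-1],[0,0,0.114,0,0,0,-1]],
  ],
)

```text
time_s: 28.65
ee_pos: [0.3797, -0.262, -0.0023]
eef_rot: [3.141, -0.0, 0.721]
force: [-1.1, 0.3, 1.4]
grip_width: 0.0941
grip_force: 0.0
```

Request:
arm_command(
  plan=[
    [[0,0,0,0,0,0,1],[0,0,0,0,0,0,1],[0,0,0,0,0,0,1],[0,0,0,0,0,0,1],[0,0,0,0,0,0,1],[0,0,0,0,0,0,1],[0,0,0,0,0,0,1],[0,0,0,0,0,0,1],[0,0,0,0,0,0,1],[0,0,0,0,0,0,1]],
  ],
)

```text
time_s: 29.65
ee_pos: [0.3797, -0.2619, -0.0024]
eef_rot: [3.142, -0.0, 0.721]
force: [0.0, -0.9, 0.1]
grip_width: 0.0394
grip_force: 24.8
```

To row units: -80 mm / 1000 = -0.08, -55 mm / 1000 = -0.055.

Request:
arm_command(
  plan=[
    [[0,0,-0.01,0,0,0,1],[0,0,-0.03,0,0,0,1],[0,0,-0.055,0,0,0,1],[0,0,-0.08,0,0,0,1],[0,0,-0.08,0,0,0,1]],
  ],
)

```text
time_s: 30.15
ee_pos: [0.3809, -0.2629, 0.0809]
eef_rot: [3.136, -0.001, 0.721]
force: [0.1, -0.2, -1.0]
grip_width: 0.0396
grip_force: 24.8
```

To row units: 198 mm / 1000 = 0.198, 184 mm / 1000 = 0.184, 0.73 rad / 6.2832 = 0.1162.

Request:
arm_command(
  plan=[
    [[0.008,0.02,0,0,0,0.0143,1],[0.02,0.048,0,0,0,0.0302,1],[0.032,0.076,0,0,0,0.0462,1],[0.044,0.104,0,0,0,0.0621,1],[0.056,0.132,0,0,0,0.078,1],[0.067,0.16,0,0,0,0.0939,1],[0.077,0.184,0,0,0,0.1082,1],[0.083,0.198,0,0,0,0.1162,1],[0.083,0.198,0,0,0,0.1162,1],[0.083,0.198,0,0,0,0.1162,1],[0.083,0.198,0,0,0,0.1162,1]],
  ],
)

```text
time_s: 31.25
ee_pos: [0.5719, -0.3555, 0.0773]
eef_rot: [-3.141, 0.001, -0.008]
force: [0.1, 0.3, 0.1]
grip_width: 0.0404
grip_force: 24.8
```

To row units: 75 mm / 1000 = 0.075, 74 mm / 1000 = 0.074.

Request:
arm_command(
  plan=[
    [[0,0,0.02,0,0,0,1],[0,0,0.04,0,0,0,1],[0,0,0.055,0,0,0,1],[0,0,0.065,0,0,0,1],[0,0,0.07,0,0,0,1],[0,0,0.073,0,0,0,1],[0,0,0.074,0,0,0,1],[0,0,0.075,0,0,0,1],[0,0,0.075,0,0,0,1]],
  ],
)

```text
time_s: 32.15
ee_pos: [0.5728, -0.356, 0.0029]
eef_rot: [3.141, -0.0, -0.009]
force: [0.6, -0.0, -0.5]
grip_width: 0.0397
grip_force: 24.8
```

Request:
arm_command(
  plan=[
    [[0,0,0.0005,0,0,0,1],[0,0,0.0008,0,0,0,1],[0,0,0.0008,0,0,0,0],[0,0,0.0008,0,0,0,-0.25],[0,0,0.0008,0,0,0,-0.25],[0,0,0.0008,0,0,0,-0.25],[0,0,-0.02,0,0,0,-0.25],[0,0,-0.06,0,0,0,-0.25],[0,0,-0.105,0,0,0,-0.25],[0,0,-0.15,0,0,0,-0.25],[0,0,-0.15,0,0,0,-0.25]],
  ],
)

```text
time_s: 33.25
ee_pos: [0.5747, -0.3572, 0.16]
eef_rot: [3.136, -0.009, -0.009]
force: [1.1, -0.4, 0.7]
grip_width: 0.0587
grip_force: 0.0
```

```bash
python3 - <<'E'
from station import ctrl,cams
import cv2,numpy as np
L=[]
for n in("scene","side"):
    p,d=cams.camera(n); i=cams.camera_info(n); np.savez(f"{n}4.npz",p=p,d=d,**i); L.append(cv2.resize(p,(400,300)))
cv2.imwrite("pics/end.png",np.hstack(L))
from fit import *
for n in("scene4.npz","side4.npz"):
  for k,a in dict(A=((.573,-.267),.06,.043,.055),B=((.573,-.356),.06,.043,.055),j1=((.645,0),.033,.05,.065),j2=((.639,.064),.033,.05,.065),jk=((.651,-.066),.033,.05,.065),t=((.579,.363),.034,.02,.03),tk=((.57,.268),.034,.02,.03)).items(): print(k,fit(n,*a))
E
```

```text
A (436, 'z49.0', 'circ 573 -265 r51', 'rect', array([ 573., -265.]), array([101.,  39.]), 0.6)
B (383, 'z49.0', 'circ 569 -354 r51', 'rect', array([ 569., -354.]), array([ 40., 102.]), 89.3)
j1 (264, 'z57.1', 'circ 645 1 r21', 'rect', array([645.,   1.]), array([40., 41.]), 27.6)
j2 (291, 'z57.0', 'circ 639 64 r21', 'rect', array([640.,  64.]), array([40., 41.]), 8.6)
jk (238, 'z57.0', 'circ 651 -66 r21', 'rect', array([651., -66.]), array([40., 40.]), 18.0)
t (785, 'z24.7', 'circ 578 363 r28', 'rect', array([578., 363.]), array([56., 54.]), 51.5)
tk (638, 'z24.7', 'circ 569 268 r28', 'rect', array([569., 269.]), array([55., 55.]), 16.2)
A (334, 'z48.3', 'circ 575 -265 r51', 'rect', array([ 575., -265.]), array([102.,  43.]), 2.5)
B (295, 'z48.1', 'circ 571 -352 r50', 'rect', array([ 571., -353.]), array([ 42., 100.]), 89.4)
j1 (202, 'z56.0', 'circ 647 3 r21', 'rect', array([646.,   2.]), array([41., 38.]), 78.5)
j2 (234, 'z56.1', 'circ 640 65 r21', 'rect', array([641.,  65.]), array([42., 39.]), 70.0)
jk (186, 'z56.1', 'circ 652 -65 r22', 'rect', array([653., -64.]), array([40., 39.]), 34.4)
t (839, 'z23.9', 'circ 581 363 r29', 'rect', array([580., 364.]), array([55., 54.]), 51.7)
tk (652, 'z23.9', 'circ 572 269 r29', 'rect', array([572., 270.]), array([54., 55.]), 14.5)
```

View pics/end.png

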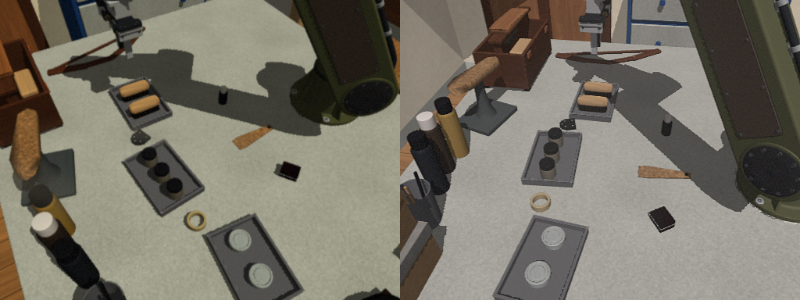

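Both views show every item flat on the right tray floor and the gripper clear: brushes at (140,97), jars at (162,173), tins at (250,257) in the scene half.

```bash
python3 -c "
from station import ctrl
print(ctrl.hand_in())"
```

```text
the job is handed in; nothing more can be done
None
```

The job is handed in at about 33 s, with no verdict returned: both jars, the tin and both brushes measured flat on the floors of their correct trays, and the jar and tin already there have not moved.

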